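# Stack the slide trays stepped on the carrier and glide it home

### The job

Stack the two slide trays from the sloping rest on the gliding carrier, stepped like brickwork: first the deep tray on the carrier, then the shallow tray on the deep one, each set down gently and lying flat, sides in line, with one end close up (within a centimetre) to the raised block of the piece below and its own raised block at the opposite end from that block. Then glide the loaded carrier fully home under the little roof, let go, and leave the brass condenser, tin elbow and brass rack slide alone.

Things in the scene. Friction and masses are not known exactly. Their poses are not given: they have to be found in the camera images.
- deep_tray: deep slide tray, brown wood, loose, about 160 g: 130 long (its x) x 60 wide (its y), 5 mm walls, rim 36 mm above the underside, two framed slides inside. Its +x end is a raised solid block, 28 mm long, full width, 46 mm tall (10 above the rim). Origin: centre of the underside; it balances near there. z points out of the open top. It starts on the sloping rest, x up the slope
- shallow_tray: shallow slide tray: as the deep tray and of the same length and width, but its rim is 24 mm above the underside and its end block 34 mm tall; about 120 g; same origin and axes. Which of the two lies left or right on the rest varies
- deep_tray_block (a point): centre of the top of the deep tray's end block (at x = +51, z = 46 mm in the tray's frame)
- shallow_tray_block (a point): centre of the top of the shallow tray's end block (at x = +51, z = 34 mm in the tray's frame)
- carrier_bed (a point): centre of the flat top of the pale wooden carrier, 40 mm above the work surface, 130 long (its y) x 60 wide (its x). Its raised block, 10 mm high, covers the +y end (y = 37 to 65 mm). It glides towards -y, to the roof. A tray touching the block is centred at y = -28 mm; a tray on the deep tray touching that one's block is centred 28 mm from the deep tray's centre, away from its block
- carrier_knob (a point): grip point on the carrier's upright turned rosewood knob, 22 mm across there, knob top 82 mm above the work surface; it stands on a tail 140 mm from the carrier's centre on its +y side (75 mm past the carrier's end). This point is 67 mm above the work surface, 15 mm below the knob's top; x, y axes as for the carrier
- carrier (a joint): glide of the carrier on its runner, m: grows towards the roof, 0 at the open end, 0.12 against the stop (home); starts between 0 and 0.04. Stiff by about 1.5 N friction, stays where left
- runner: fixed wooden runner, 340 long (y) x 100 wide (x), side guides to 26 mm height; origin on the work surface; the carrier's centre is at y = +50 mm minus the joint value. At its -y end an upright end board 135 tall (inner face at y = -183 mm) carries a roof, underside 135 mm above the work surface, covering y = -193 to -99 mm, open towards +y and on both x sides
- rest: fixed dark wooden rest, its 150 x 215 mm board sloping up at 30 degrees along its +x (away from the robot), with a ledge at the low end, 9 mm above the board, against which the trays lie. Origin on the work surface; the board's middle is 62 mm up; the two trays lie side by side, centres at y = +58 and -58 mm
- condenser: bystander: clouded glass lens in a brass ring, 72 mm across, 33 mm tall; origin under its centre
- elbow: bystander: grey tin chimney elbow, 68 mm pipe, about 125 mm tall, its mouth to its own +x (about 60 mm out); origin under the upright pipe's centre
- rack_slide: bystander: flat brass lever rack slide, 55 (x) x 120 (y) mm, 14 mm tall, lever to +y reaching 90 mm; origin under its centre
Things that resemble listed ones, but are neither listed nor needed, are in the scene too. Leave any purple look-alike of the shallow_tray alone. Leave any orange look-alike of the deep_tray alone.

How it is judged:
By the outcome, as a careful person would: the job done as asked, in the order asked, and still so for the second after the job is handed in, with the robot touching nothing.
It also fails if it takes over 70 s, if anything falls off the work surface, if the arm or the gripper's body presses on something with over 40 N, if the wrist force passes 120 N, or if a joint passes its speed limit or range.

### The arm

A 7-joint arm with a two-finger parallel gripper is mounted at the origin on the work surface. World frame = base frame: x ahead of the robot, y to its left, z up, the work surface at z = 0. Lengths are in mm, angles in rad, forces in N, time in s.
With the tool pointing down it reaches from about 425 to 1025 mm from the base axis. Payload 3.6 kg.
Tool frame: the origin (TCP) lies at the very end of the fingers, on their centre line; the grasp point (between the pads) lies 19 mm behind it; z points along the fingers, y is the direction in which the jaws open and shut (so a half turn about z gives the same grasp; the last joint's range is limited). The gripper opens to 85 mm and grips with 20 to 120 N. Pads are 22 mm wide; open, the fingers measure 114 mm over their backs; the gripper's body (76 mm by 85 mm) begins 54 mm behind the grasp point. The pads swing forward as they close: fully open they stand 13 mm farther back than shut.
Start: joints at [1.19, 0.591, 0.048, 1.609, -0.033, 0.943, -0.034], TCP at [205.788, -695.184, 231.302] pointing down, gripper open.
Joint ranges: [-2.69, 2.69], [-0.47, 2.24], [-1.27, 1.36], [0.19, 2.51], [-1.53, 4.68], [0.08, 2.07], [-3.09, 3.09]. Speed limits (rad/s): [2.57, 2.57, 3.14, 3.14, 3.14, 3.14, 3.14].

### API

Orientations are given as a unit quaternion [w, x, y, z].
In Python, from rig import bot gives the robot as it stands. The module is installed in compiled form; this text tells all that it offers. Calls block until the motion is done:
- bot.move_ptp(position, orientation): joint-space move of the TCP to a pose.
- bot.move_l(position, frame=None, v=150, f_stop=None): straight line of the TCP; frame=None keeps the orientation; v is the mean speed in mm/s. With f_stop (N) it stops when the force on the tool has changed by that much, and returns True; else False.
- bot.move_joints(angles): joint-space move.
- bot.set_gripper(opening, strength=None): finger opening in mm; strength is the grip in N (None keeps the last); returns when the fingers have stopped.
- bot.dwell(seconds).
- bot.inverse_kinematics(position, orientation): joint angles nearest the present ones, or None.
- bot.capture(name): name is "side" or "top"; returns the picture (480x640x3 uint8, blue, green, red); there is no depth.
- bot.camera_params(name): a dict with "fx", "fy", "cx", "cy" (pixels), "k1" (the pictures are not rectified: a ray, as slopes to the right and down, at radius r is drawn at 1 + k1 r^2 times it, then the intrinsics apply), "world_to_cam" (4x4, takes a point from world to camera coordinates). Camera axes: x right, y down, z forward; pixel columns grow to the right and rows downward; lengths in mm; the calibration is good to about 2 mm. A picture is of the moment at which its call begins. camera_params takes no time and is no camera call.
A pose or a line that the arm cannot do raises bot.IKError and nothing moves.
- bot.sign_off(): hands the job in, once; it reports no verdict.
Readings, each from a call of its own:
- bot.read_clock(): time.
- bot.read_joint_pos(): joint angles.
- bot.read_qvel(): joint speeds.
- bot.read_joint_torque(): joint torques, N m.
- bot.read_ee_pos(): TCP position.
- bot.read_ee_rot(): TCP orientation.
- bot.read_force(): force on the tool from outside, world axes, zero at the start.
- bot.read_moment(): the same for the moment, N m.
- bot.read_gripper_width(): finger opening in mm.
Only numpy, scipy, OpenCV 4.12 (cv2) and the standard library are available. Lean on these libraries where they do the work, as an engineer would, in place of code of your own. Each camera call takes 0.05 s, during which the arm holds its last target.

## Working session

There is one attempt and no reset: what is moved stays moved. The work goes in short steps, each a Python script; the robot and the scene stay as the last script left them, time stands still between calls to the robot, and variables do not carry over. Pictures are saved under pics/ and viewed, and the job is handed in when it is done.

```bash
mkdir -p pics; ls; python3 - <<'E'
from rig import bot
import cv2
for n in("side","top"):
    cv2.imwrite(f"pics/{n}0.png",bot.capture(n)); p=bot.camera_params(n); print(n,p)
print(bot.read_ee_pos(),bot.read_ee_rot(),bot.read_clock(),bot.read_gripper_width())
E
```

```text
pics
side {'fx': 434.0841422209888, 'fy': 434.0841422209888, 'cx': 318.3972287644566, 'cy': 240.42539085416925, 'k1': -0.066204215044688, 'world_to_cam': array([[-9.75163918e-01, -2.21438922e-01,  4.48733801e-03,
         5.68388814e+02],
       [-1.71151461e-01,  7.40541133e-01, -6.49850758e-01,
         1.26884608e+02],
       [ 1.40579193e-01, -6.34479026e-01, -7.60048588e-01,
         8.75450637e+02],
       [ 0.00000000e+00,  0.00000000e+00,  0.00000000e+00,
         1.00000000e+00]])}
top {'fx': 520.0277164591799, 'fy': 520.0277164591799, 'cx': 318.43418494769753, 'cy': 238.9879183200398, 'k1': -0.14365383227213013, 'world_to_cam': array([[-9.76505745e-02, -9.95219925e-01, -1.29044260e-03,
         8.71269632e+01],
       [-9.74197742e-01,  9.58528298e-02, -2.04330601e-01,
         5.75822997e+02],
       [ 2.03477578e-01, -1.86958543e-02, -9.78901088e-01,
         1.07089100e+03],
       [ 0.00000000e+00,  0.00000000e+00,  0.00000000e+00,
         1.00000000e+00]])}
[ 205.51846194 -694.46244511  230.24262769] [-1.01820019e-03  9.89664685e-01  1.43397098e-01 -2.15795276e-04] 0.1 85.4403281895517
```

View pics/side0.png

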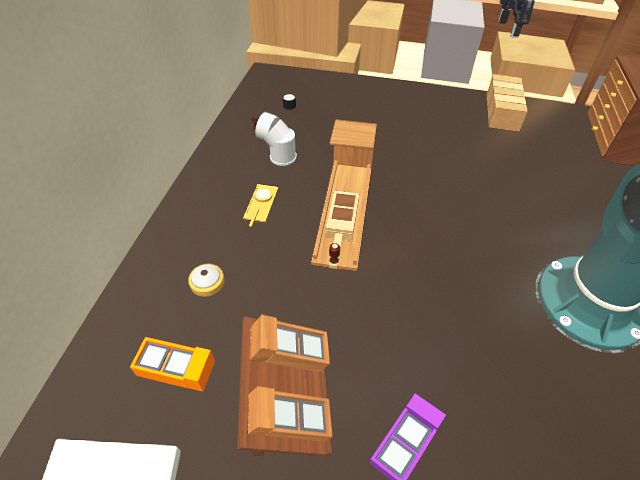

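View pics/top0.png

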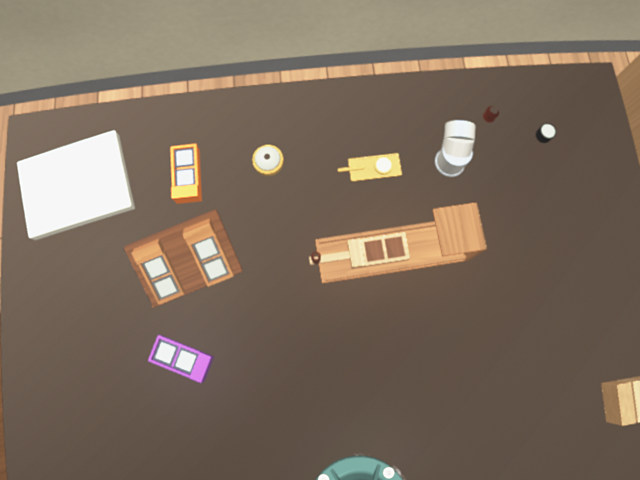

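The side and top views both show the rest (side about 285,385, top about 183,258), with two brown trays. The runner has its knob at side (335,250), top (315,258). The orange and purple look-alikes sit apart from these. I'll zoom in to pick corners.

```bash
python3 - <<'E'
import cv2
s=cv2.imread("pics/side0.png");t=cv2.imread("pics/top0.png")
def crop(im,x0,y0,w,h,f,n):
    cv2.imwrite(n,cv2.resize(im[y0:y0+h,x0:x0+w],None,fx=f,fy=f,interpolation=cv2.INTER_CUBIC))
crop(s,230,310,120,150,4,"pics/s_rest.png")
crop(t,115,200,135,112,5,"pics/t_rest.png")
crop(s,300,110,90,165,3.6,"pics/s_run.png")
crop(t,300,195,195,95,4,"pics/t_run.png")
E
```

```text
(no output)
```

View pics/s_rest.png

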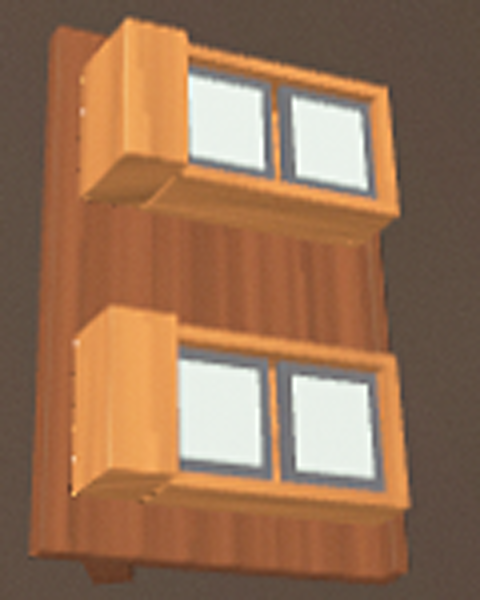

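View pics/t_rest.png

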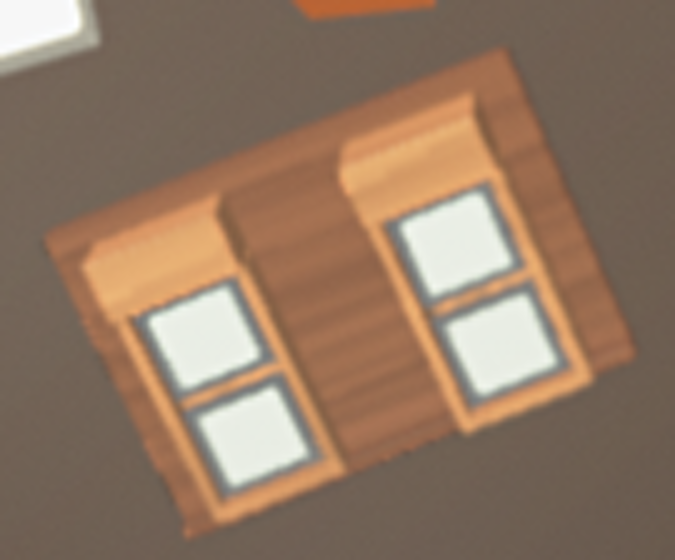

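View pics/s_run.png

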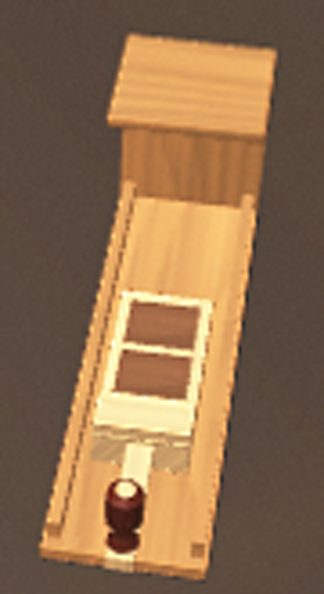

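View pics/t_run.png

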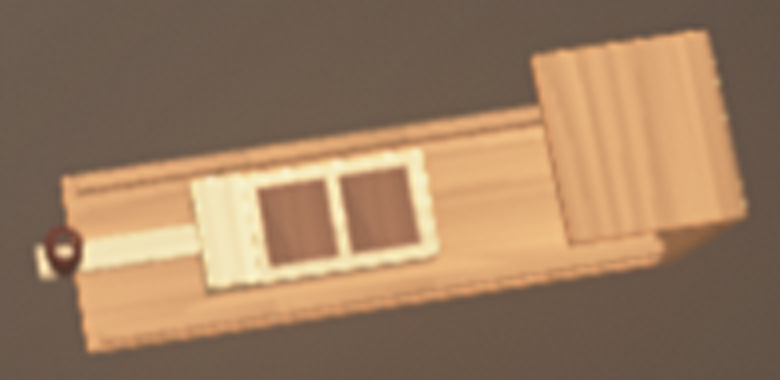

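```bash
cat > h.py <<'E'
import numpy as np,cv2
from scipy.spatial.transform import Rotation as R
from scipy.optimize import least_squares
from rig import bot
P={n:bot.camera_params(n) for n in("side","top")}
def proj(n,X):
    p=P[n];X=np.atleast_2d(X);c=X@p["world_to_cam"][:3,:3].T+p["world_to_cam"][:3,3]
    s=c[:,:2]/c[:,2:];s=s*(1+p["k1"]*(s**2).sum(1,keepdims=True))
    return s*[p["fx"],p["fy"]]+[p["cx"],p["cy"]]
def tri(us,ut):
    f=lambda X:np.r_[proj("side",X)[0]-us,proj("top",X)[0]-ut]
    r=least_squares(f,[700,0,50]);return r.x,np.abs(r.fun).max()
E
cat > fit.py <<'E'
from h import *
S=lambda a:np.array(a,float)/4+[230,310]
T=lambda a:np.array(a,float)/5+[115,200]
S2=lambda a:np.array(a,float)/3.6+[300,110]
T2=lambda a:np.array(a,float)/4+[300,195]
def pts(h):# rim low +y, rim low -y, blockfront +y,-y, blockback+y,-y
    return np.array([[-65,30,h],[-65,-30,h],[37,30,h+10],[37,-30,h+10],[65,30,h+10],[65,-30,h+10]],float)
trays={"left(+y)":(S([[409,508],[395,355],[177,483],[177,318],[113,470],[113,307]]),T([[222,523],[345,470],[113,320],[240,270],[83,265],[213,218]])),
"right(-y)":(S([[399,215],[390,88],[187,165],[188,33],[127,152],[125,18]]),T([[466,433],[592,380],[383,222],[495,180],[342,183],[472,120]]))}
for k,(s,t) in trays.items():
    print(k)
    for i in range(6):
        x,e=tri(s[i],t[i]);print(i,x.round(1),round(e,2))
    for h in(36,24):
        def model(p):return pts(h)@(R.from_euler("z",p[3])*R.from_euler("y",-np.pi/6)).as_matrix().T+p[:3]
        f=lambda p:np.r_[(proj("side",model(p))-s).ravel(),(proj("top",model(p))-t).ravel()]
        r=least_squares(f,[700,300,60,0.3],loss="soft_l1",x_scale=[10,10,10,.1]);
        print(h,r.x.round(3),np.sqrt((f(r.x)**2).mean()).round(2))
print("runner")
s=S2([[128,292],[212,297],[127,488]]);t=T2([[420,150],[437,253],[66,248]])
for i in range(3):
    x,e=tri(s[i],t[i]);print(i,x.round(1),round(e,2))
E
python3 fit.py
```

```text
left(+y)
0 [472.9 388.7  48. ] 0.06
1 [490.6 332.2  51.1] 0.03
2 [554.3 415.  104.9] 0.73
3 [570.3 358.1 109.3] 0.38
4 [574.6 420.8 123.4] 1.0
5 [591.4 364.6 123.5] 0.07
36 [5.52586e+02 3.83022e+02 5.00260e+01 3.06000e-01] 0.64
24 [5.46864e+02 3.81217e+02 6.04180e+01 3.06000e-01] 0.64
right(-y)
0 [500.8 276.5  59.6] 0.03
1 [517.3 220.1  62.3] 0.38
2 [584.7 296.5 108.2] 0.59
3 [596.9 245.9 121.3] 0.34
4 [601.6 307.6 131.8] 1.33
5 [620.6 251.8 133.6] 0.55
36 [5.80331e+02 2.69812e+02 6.03890e+01 2.99000e-01] 1.01
24 [5.74597e+02 2.68043e+02 7.07810e+01 2.99000e-01] 1.01
runner
0 [ 580.2 -163.6   37.6] 0.78
1 [ 522.5 -164.3   43.8] 0.09
2 [539.4  38.7  81.2] 0.31
```

```bash
cat > fit2.py <<'E'
from fit import *
# order: carrier far +x, far -x, knobtop | roof: +x y-99, +x y-193, -x y-193, -x y-99
cs=S2([[128,292],[212,297],[127,488]]);ct=T2([[420,150],[437,253],[66,248]])
rs=S2([[108,125],[130,35],[275,50],[265,131]]);rt=T2([[532,55],[708,30],[747,215],[570,245]])
def model(p):
    x,y,w,j,hw,zt=p
    cy=50-j
    L=np.array([[30,cy-65,40],[-30,cy-65,40],[0,cy+140,82],[hw,-99,zt],[hw,-193,zt],[-hw,-193,zt],[-hw,-99,zt]])
    return L@R.from_euler("z",w).as_matrix().T+[x,y,0]
f=lambda p:np.r_[(proj("side",model(p))-np.r_[cs,rs]).ravel(),(proj("top",model(p))-np.r_[ct,rt]).ravel()]
r=least_squares(f,[550,-120,.06,20,60,143],loss="soft_l1",x_scale=[10,10,.1,10,10,10])
print(r.x.round(3),f(r.x).round(1))
for i in range(4):
    x,e=tri(rs[i],rt[i]);print(i,x.round(1),round(e,2))
p=r.x
E
cat > ov.py <<'E'
from fit2 import *
ims={"side":cv2.imread("pics/side0.png"),"top":cv2.imread("pics/top0.png")}
big={k:cv2.resize(v,None,fx=3,fy=3,interpolation=cv2.INTER_CUBIC) for k,v in ims.items()}
def line(A,B,col):
    for n in big:
        a=proj(n,A)[0]*3+1;b=proj(n,B)[0]*3+1
        cv2.line(big[n],tuple(a.astype(int)),tuple(b.astype(int)),col,1,cv2.LINE_AA)
def box(T,lo,hi,col):
    c=[[x,y,z] for x in(lo[0],hi[0]) for y in(lo[1],hi[1]) for z in(lo[2],hi[2])]
    for i in range(8):
        for b in(1,2,4):
            if not i&b: line(T(np.array(c[i],float)),T(np.array(c[i|b],float)),col)
Rw=R.from_euler("z",p[2]).as_matrix()
Tr=lambda v:Rw@v+[p[0],p[1],0]
Tc=lambda v:Rw@(v+[0,50-p[3],0])+[p[0],p[1],0]
box(Tr,(-50,-170,0),(50,170,26),(255,0,0))
box(Tc,(-30,-65,40),(30,37,40),(0,255,0));box(Tc,(-30,37,40),(30,65,50),(0,0,255));box(Tc,(-11,129,67),(11,151,82),(255,255,0))
W=0.302
for (x,y,z,h) in((546.9,381.2,60.4,24),(580.3,269.8,60.4,36)):
    M=(R.from_euler("z",W)*R.from_euler("y",-np.pi/6)).as_matrix();T=lambda v:M@v+[x,y,z]
    box(T,(-65,-30,0),(37,30,h),(0,255,0));box(T,(37,-30,0),(65,30,h+10),(0,0,255))
cv2.imwrite("pics/o1.png",big["side"][330:840,900:1200]);cv2.imwrite("pics/o2.png",big["top"][585:880,880:1480])
cv2.imwrite("pics/o3.png",big["side"][900:1400,650:1100]);cv2.imwrite("pics/o4.png",big["top"][600:940,340:760])
E
python3 ov.py|tail -6
```

```text
1.40703e+02] [-1.3 -1.   0.5  0.6  0.2  0.2 -0.  -1.8 -0.5 -0.   0.  -0.1 -0.3  1.2
 -0.  -0.   0.8  0.5 -0.5 -0.3 -0.1  0.5 -0.4  0.1  0.3  0.1  0.2 -0.1]
0 [ 605.2 -209.9  134.8] 0.55
1 [ 609.  -303.   140.2] 0.29
2 [ 510.8 -307.2  140.9] 0.06
3 [ 504.4 -212.4  145.2] 0.11
```

View pics/o1.png

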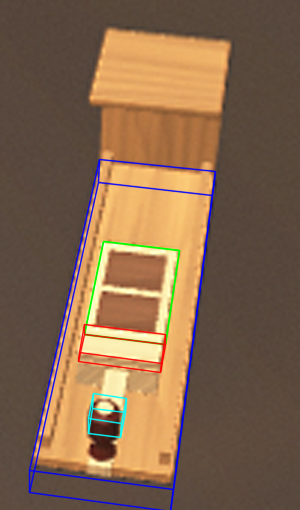

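View pics/o2.png

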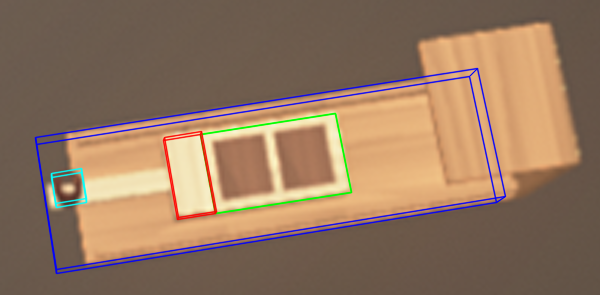

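View pics/o3.png

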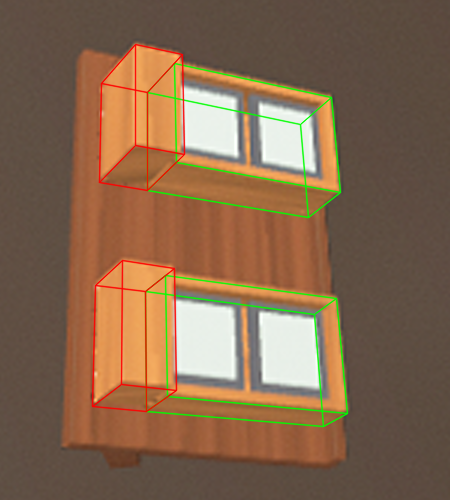

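View pics/o4.png

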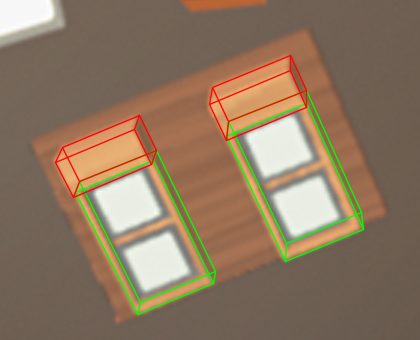

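The tray overlays fit well: the right tray (-y) is deep and the left is shallow. The carrier outline fits too, and the runner evidently spans y -193 to 147. Next I'll plan grasps and check reachability.

```bash
python3 - <<'E'
from fit2 import *
print(p)
Rw=R.from_euler("z",p[2]).as_matrix()
cy=50-p[3]
for nm,v in (("bed",[0,cy,40]),("knob",[0,cy+140,67]),("deep",[0,cy-28,40]),("knobhome",[0,-70+140,67])): print(nm,(Rw@v+[p[0],p[1],0]).round(1))
E
```

```text
left(+y)
0 [472.9 388.7  48. ] 0.06
1 [490.6 332.2  51.1] 0.03
2 [554.3 415.  104.9] 0.73
3 [570.3 358.1 109.3] 0.38
4 [574.6 420.8 123.4] 1.0
5 [591.4 364.6 123.5] 0.07
36 [5.52586e+02 3.83022e+02 5.00260e+01 3.06000e-01] 0.64
24 [5.46864e+02 3.81217e+02 6.04180e+01 3.06000e-01] 0.64
right(-y)
0 [500.8 276.5  59.6] 0.03
1 [517.3 220.1  62.3] 0.38
2 [584.7 296.5 108.2] 0.59
3 [596.9 245.9 121.3] 0.34
4 [601.6 307.6 131.8] 1.33
5 [620.6 251.8 133.6] 0.55
36 [5.80331e+02 2.69812e+02 6.03890e+01 2.99000e-01] 1.01
24 [5.74597e+02 2.68043e+02 7.07810e+01 2.99000e-01] 1.01
runner
0 [ 580.2 -163.6   37.6] 0.78
1 [ 522.5 -164.3   43.8] 0.09
2 [539.4  38.7  81.2] 0.31
[ 5.48433e+02 -1.12255e+02  6.00000e-02  3.77690e+01  4.94430e+01
  1.40703e+02] [-1.3 -1.   0.5  0.6  0.2  0.2 -0.  -1.8 -0.5 -0.   0.  -0.1 -0.3  1.2
 -0.  -0.   0.8  0.5 -0.5 -0.3 -0.1  0.5 -0.4  0.1  0.3  0.1  0.2 -0.1]
0 [ 605.2 -209.9  134.8] 0.55
1 [ 609.  -303.   140.2] 0.29
2 [ 510.8 -307.2  140.9] 0.06
3 [ 504.4 -212.4  145.2] 0.11
[ 5.48433434e+02 -1.12254640e+02  5.97056240e-02  3.77689655e+01
  4.94432689e+01  1.40703334e+02]
bed [ 547.7 -100.    40. ]
knob [539.3  39.7  67. ]
deep [ 549.4 -128.    40. ]
knobhome [544.3 -42.4  67. ]
```

```bash
cat > g.py <<'E'
from h import *
RX,RY,RW,J0=548.43,-112.25,0.0597,37.77
W=0.302
TR={"deep":np.array([580.3,269.8,60.4]),"shallow":np.array([546.9,381.2,60.4])}
Mrest=(R.from_euler("z",W)*R.from_euler("y",-np.pi/6)).as_matrix()
def tool(M,flip):
    # M = tray rotation; tool z=-tray z, tool y=+-tray y
    y=M[:,1]*(-1 if flip else 1);z=-M[:,2];return np.c_[np.cross(y,z),y,z]
def quat(M):
    q=R.from_matrix(M).as_quat();return [float(v) for v in (q[3],q[0],q[1],q[2])]
def onrun(x,y,z): return R.from_euler("z",RW).as_matrix()@[x,y,z]+[RX,RY,0]
def Mplace(k): return R.from_euler("z",RW+(-np.pi/2 if k=="deep" else np.pi/2)).as_matrix()
E
python3 - <<'E'
from g import *
np.set_printoptions(precision=2,suppress=True)
for k in TR:
  for fl in(0,1):
    print(k,fl)
    q=quat(tool(Mrest,fl))
    for d in(0,80):print(bot.inverse_kinematics(list(TR[k]+Mrest[:,2]*d),q))
    q=quat(tool(Mplace(k),fl))
    c=onrun(0,50-J0-(31 if k=="deep" else 0),45 if k=="deep" else 78)
    for d in(0,90):print(bot.inverse_kinematics(list(c+[0,0,d]),q))
E
```

```text
deep 0
[ 0.16  0.96 -1.07  2.23  1.96  0.93 -0.36]
[ 0.16  0.75 -1.07  2.29  1.82  0.8  -0.36]
[ 0.35  0.68 -0.27  2.07  0.41  0.44 -0.18]
[ 0.42  0.55 -0.36  2.03  0.32  0.61 -0.1 ]
deep 1
[-0.33  0.69 -0.32  2.25  2.31  0.43  2.21]
[-0.49  0.51 -0.14  2.32  2.3   0.28  2.16]
[-0.12  0.71  0.39  2.1  -0.62  0.45 -2.33]
[-0.17  0.57  0.45  2.06 -0.42  0.6  -2.51]
shallow 0
[-0.06  0.98 -1.07  2.15  1.87  1.02 -0.45]
[-0.08  0.79 -1.07  2.21  1.72  0.92 -0.44]
[-0.2   0.65  0.42  2.1  -0.55  0.49 -2.45]
[-0.22  0.5   0.44  2.06 -0.35  0.65 -2.63]
shallow 1
[-0.68  0.69 -0.14  2.18  2.14  0.38  2.15]
[-0.99  0.55  0.22  2.25  2.23  0.17  1.99]
[ 0.32  0.62 -0.31  2.08  0.39  0.49 -0.22]
[ 0.39  0.49 -0.39  2.03  0.29  0.67 -0.13]
```

```bash
python3 - <<'E'
from g import *
np.set_printoptions(precision=2,suppress=True)
q=quat(tool(Mrest,0))
n=Mrest[:,2]
bot.move_ptp([480,120,330],quat(tool(R.from_euler("z",W).as_matrix(),0)))
print(bot.read_clock(),bot.read_ee_pos(),bot.read_joint_pos())
bot.set_gripper(85,40)
bot.move_ptp(list(TR["deep"]+n*100),q)
print(bot.read_clock(),bot.read_ee_pos(),bot.read_joint_pos())
print(bot.move_l(list(TR["deep"]+n*35),v=120,f_stop=12), bot.read_force())
print(bot.read_clock(),bot.read_ee_pos(),bot.read_joint_pos())
for c in("side","top"): cv2.imwrite(f"pics/{c}1.png",bot.capture(c))
E
python3 -c "
import cv2
s=cv2.imread('pics/side1.png')[270:470,210:410];t=cv2.imread('pics/top1.png')[150:350,80:280]
cv2.imwrite('pics/v1.png',cv2.resize(cv2.hconcat([s,t]),None,fx=2,fy=2))"
```

```text
3.1333 [480.43 119.06 329.77] [ 0.52  0.33 -1.06  1.97  0.34  1.03  1.17]
4.7083 [533.33 254.63 147.37] [ 0.17  0.7  -1.07  2.3   1.78  0.77 -0.35]
False [-0.67 -0.41  0.68]
5.4 [563.47 264.72  91.06] [ 0.13  0.84 -1.01  2.26  1.91  0.82 -0.4 ]
```

View pics/v1.png

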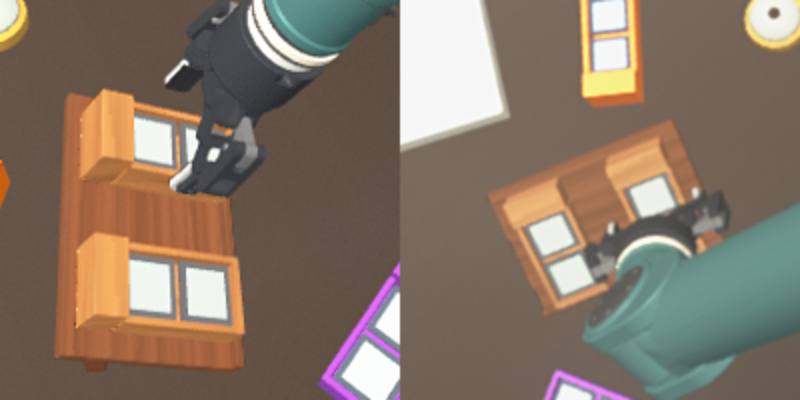

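The jaws straddle the deep tray: in the side crop the finger tips at (180,75) and (180,185) lie either side of it. I'll descend and grip.

```bash
python3 - <<'E'
from g import *
np.set_printoptions(precision=2,suppress=True)
n=Mrest[:,2]
print(bot.move_l(list(TR["deep"]+n*1),v=60,f_stop=8), bot.read_force(),bot.read_ee_pos())
bot.set_gripper(50,40);print(bot.read_gripper_width(),bot.read_force(),bot.read_clock())
print(bot.move_l(list(TR["deep"]+n*45),v=80),bot.read_force(),bot.read_gripper_width(),bot.read_clock(),bot.read_joint_pos())
for c in("side","top"): cv2.imwrite(f"pics/{c}2.png",bot.capture(c))
E
python3 -c "
import cv2
s=cv2.imread('pics/side2.png')[270:470,210:410];t=cv2.imread('pics/top2.png')[150:350,80:280]
cv2.imwrite('pics/v2.png',cv2.resize(cv2.hconcat([s,t]),None,fx=2,fy=2))"
```

```text
False [-0.09  0.05  0.12] [579.59 269.8   61.01]
59.30924286260704 [-2.35 -1.66  3.18] 6.5667
False [ 0.06 -0.81 -1.06] 59.40705071425114 7.2667 [ 0.13  0.82 -1.02  2.27  1.89  0.82 -0.39]
```

View pics/v2.png

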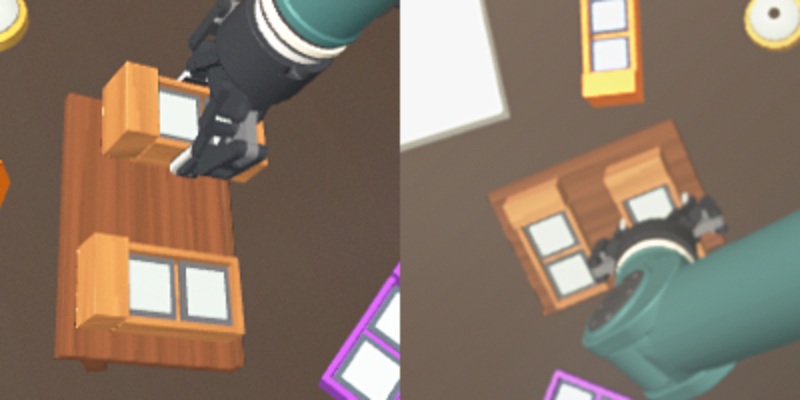

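The deep tray is held clear of the rest (weight about 1 N, width 59.4). Next I'll carry it over the carrier.

```bash
python3 - <<'E'
from g import *
np.set_printoptions(precision=2,suppress=True)
e=bot.read_ee_pos()
bot.move_l([e[0],e[1],210],v=150)
c=onrun(0,50-J0-31,0)
q=quat(tool(Mplace("deep"),0))
bot.move_ptp(list(c+[0,0,200]),q)
print(bot.read_clock(),bot.read_joint_pos(),bot.read_ee_pos())
bot.move_l(list(c+[0,0,75]),v=120)
print(bot.read_clock(),bot.read_joint_pos(),bot.read_ee_pos(),bot.read_force())
for k in("side","top"): cv2.imwrite(f"pics/{k}3.png",bot.capture(k))
E
python3 -c "
import cv2
s=cv2.imread('pics/side3.png')[100:300,250:450];t=cv2.imread('pics/top3.png')[150:350,300:500]
cv2.imwrite('pics/v3.png',cv2.resize(cv2.hconcat([s,t]),None,fx=2,fy=2))"
```

```text
9.7083 [ 0.86  0.63 -1.02  1.97  0.67  0.93 -0.45] [ 549.58 -129.25  199.99]
10.9 [ 0.74  0.77 -0.85  2.05  0.89  0.74 -0.63] [ 550.19 -130.87   75.68] [ 0.36 -0.63 -0.8 ]
```

View pics/v3.png

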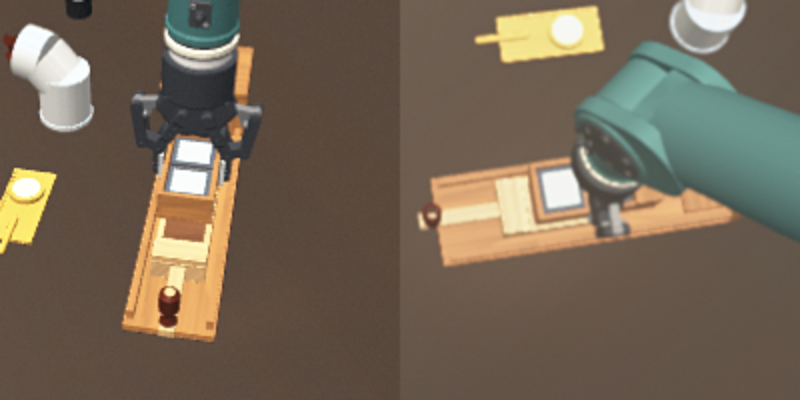

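The tray is over the carrier and looks aligned. I'll overlay its predicted outline to check the in-hand pose.

```bash
cat > ovl.py <<'E'
from g import *
def overlay(tag,boxes,out,s0=(100,250),t0=(150,300),f=4,w=(150,150)):
    res=[]
    for n,(r0,c0) in(("side",s0),("top",t0)):
        im=cv2.imread(f"pics/{n}{tag}.png")
        b=cv2.resize(im[r0:r0+w[0],c0:c0+w[1]],None,fx=f,fy=f,interpolation=cv2.INTER_CUBIC)
        for M,t,lo,hi,col in boxes:
            c=np.array([[x,y,z] for x in(lo[0],hi[0]) for y in(lo[1],hi[1]) for z in(lo[2],hi[2])],float)@M.T+t
            q=(proj(n,c)-[c0,r0]+.5)*f
            for i in range(8):
                for k in(1,2,4):
                    if not i&k: cv2.line(b,tuple(q[i].astype(int)),tuple(q[i|k].astype(int)),col,1,cv2.LINE_AA)
        res.append(b)
    o=cv2.hconcat(res);cv2.imwrite(out,o if o.shape[1]<=800 else cv2.resize(o,None,fx=800/o.shape[1],fy=800/o.shape[1],interpolation=cv2.INTER_AREA))
def tray(k,M,t):
    h=36 if k=="deep" else 24
    return [(M,t,(-65,-30,0),(37,30,h),(0,255,0)),(M,t,(37,-30,0),(65,30,h+10),(0,0,255))]
def carrier(j):
    M=R.from_euler("z",RW).as_matrix();t=onrun(0,50-j,0)
    return [(M,t,(-30,-65,40),(30,37,40),(255,255,0)),(M,t,(-30,37,40),(30,65,50),(255,0,255))]
E
python3 - <<'E'
from ovl import *
M=Mplace("deep")
overlay("3",tray("deep",M,np.array([550.2,-130.9,75]))+carrier(J0),"pics/v4.png",(130,290),(190,330),6,(115,115))
E
```

```text
(no output)
```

View pics/v4.png

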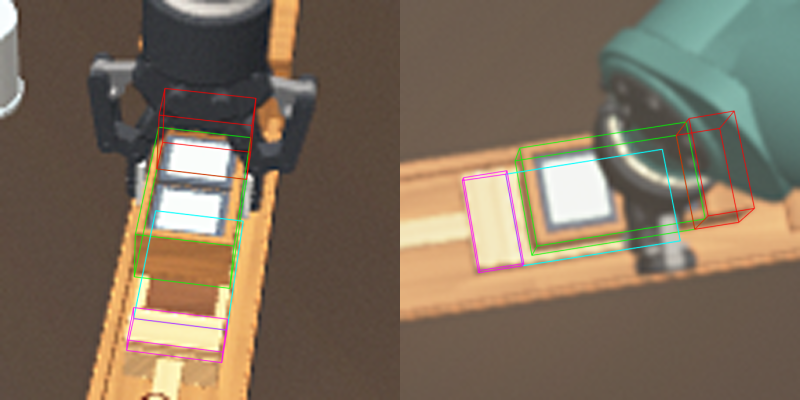

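```bash
python3 - <<'E'
from g import *
np.set_printoptions(precision=2,suppress=True)
c=onrun(0,50-J0-29.5,0)
bot.move_l(list(c+[0,0,56]),v=80)
print(bot.read_force(),bot.read_ee_pos())
print(bot.move_l(list(c+[0,0,36]),v=20,f_stop=3),bot.read_force(),bot.read_ee_pos(),bot.read_clock())
for k in("side","top"): cv2.imwrite(f"pics/{k}5.png",bot.capture(k))
E
python3 - <<'E'
from ovl import *
M=Mplace("deep")
overlay("5",tray("deep",M,onrun(0,50-J0-29.5,40))+carrier(J0),"pics/v5.png",(130,290),(190,330),6,(115,115))
E
```

```text
[-0.33  0.34 -1.51] [ 548.79 -129.36   55.19]
True [-0.11 -0.01  5.05] [ 549.34 -129.59   40.63] 12.1333
```

View pics/v5.png

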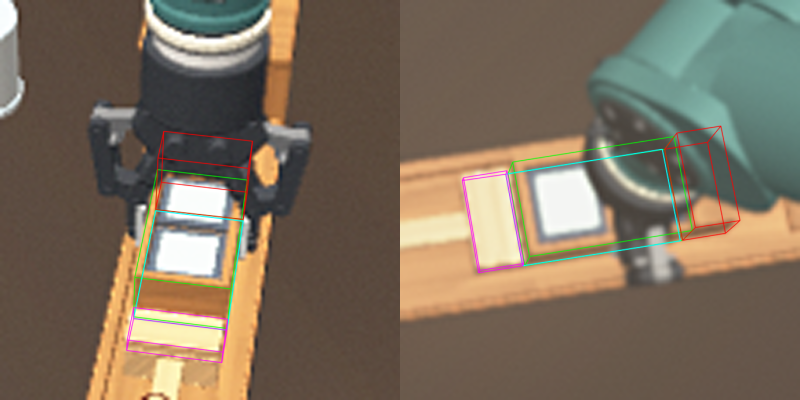

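Contact came at TCP z=40.6, which is the bed height, and the tray lies beside the carrier's block. Next I'll release it, retreat and inspect.

```bash
python3 - <<'E'
from g import *
np.set_printoptions(precision=2,suppress=True)
bot.set_gripper(80)
print(bot.read_force(),bot.read_gripper_width())
e=bot.read_ee_pos()
bot.move_l([e[0],e[1],150],v=120)
# head toward shallow via safe point
bot.move_ptp([470,200,260],quat(tool(R.from_euler("z",W).as_matrix(),0)))
print(bot.read_clock(),bot.read_joint_pos())
for k in("side","top"): cv2.imwrite(f"pics/{k}6.png",bot.capture(k))
for fl in (0,1): 
  for d in(100,35,0):print(bot.inverse_kinematics(list(TR["shallow"]+Mrest[:,2]*d),quat(tool(Mrest,fl))))
E
python3 - <<'E'
from ovl import *
M=Mplace("deep")
overlay("6",tray("deep",M,onrun(0,50-J0-29.5,40))+carrier(J0),"pics/v6.png",(130,290),(190,330),6,(115,115))
E
```

```text
[-0.58 -0.19  0.17] 80.00783487035109
14.9833 [ 0.31  0.47 -1.07  2.03  0.51  0.94  0.84]
[-0.99  0.5   0.21  2.26  2.01  0.17 -0.94]
[-0.59  0.64 -0.28  2.2   1.95  0.43 -0.79]
[-0.48  0.72 -0.42  2.17  1.98  0.53 -0.77]
[-0.04  0.79 -1.15  2.22  1.68  0.97  2.73]
[-0.13  0.83 -0.96  2.19  1.81  0.88  2.65]
[-0.18  0.86 -0.86  2.16  1.88  0.83  2.6 ]
```

View pics/v6.png

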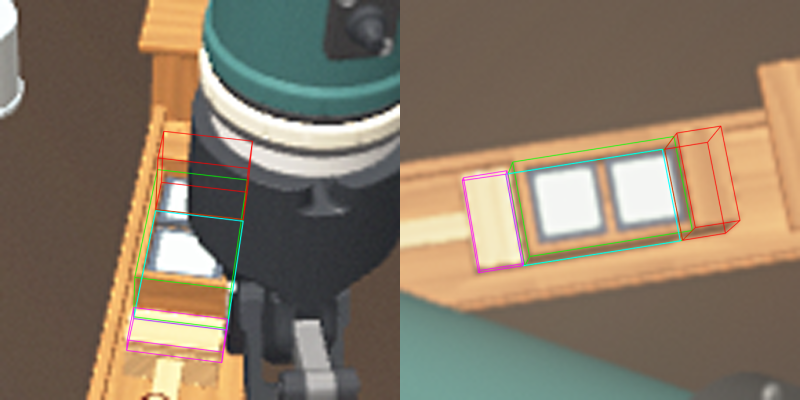

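The deep tray matches its predicted outline in both views: flat and up against the carrier's block. Now for the shallow tray.

```bash
python3 - <<'E'
from g import *
np.set_printoptions(precision=2,suppress=True)
n=Mrest[:,2];T=TR["shallow"]
bot.set_gripper(85,40)
bot.move_ptp(list(T+n*90),quat(tool(Mrest,1)))
print(bot.read_clock(),bot.read_joint_pos())
bot.move_l(list(T+n*30),v=120,f_stop=12)
print(bot.move_l(list(T+n*1),v=60,f_stop=8), bot.read_force(),bot.read_ee_pos())
bot.set_gripper(50,40);print(bot.read_gripper_width(),bot.read_force(),bot.read_clock())
print(bot.move_l(list(T+n*45),v=80),bot.read_force(),bot.read_gripper_width(),bot.read_clock(),bot.read_joint_pos(),bot.read_ee_pos())
for c in("side","top"): cv2.imwrite(f"pics/{c}7.png",bot.capture(c))
from ovl import *
overlay("7",tray("shallow",Mrest,T+n*44),"pics/v7.png",(310,220),(180,100),5,(150,150))
E
```

```text
16.95 [-0.05  0.79 -1.12  2.22  1.7   0.96  2.71]
False [-0.85  0.43  1.03] [546.23 381.09  60.93]
59.24276735887726 [-2.02 -0.79  2.75] 18.5917
False [ 0.13  0.78 -1.51] 59.07364390305073 19.2917 [-0.07  0.88 -1.07  2.19  1.79  0.97  2.69] [525.55 374.28  99.56]
```

View pics/v7.png

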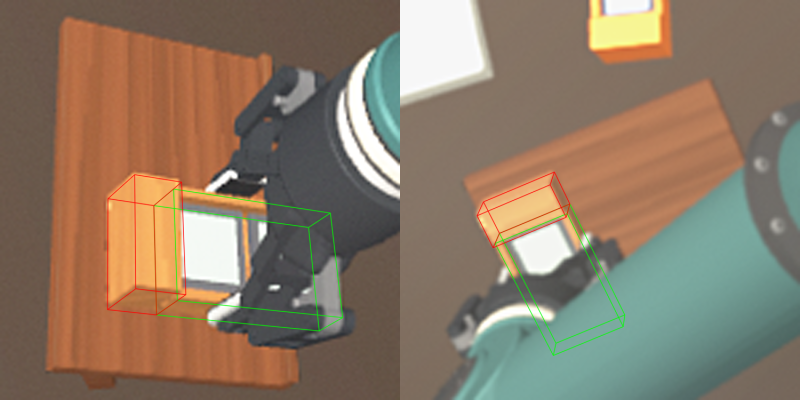

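The shallow tray is held as predicted. Next I'll carry it over the deep one.

```bash
python3 - <<'E'
from g import *
from ovl import *
np.set_printoptions(precision=2,suppress=True)
e=bot.read_ee_pos()
bot.move_l([e[0],e[1],230],v=150)
c=onrun(0,50-J0+0.3,0)
q=quat(tool(Mplace("shallow"),1))
bot.move_ptp(list(c+[0,0,230]),q)
print(bot.read_clock(),bot.read_joint_pos(),bot.read_ee_pos())
bot.move_l(list(c+[0,0,105]),v=120)
e=bot.read_ee_pos();print(bot.read_clock(),e,bot.read_force(),bot.read_gripper_width())
for k in("side","top"): cv2.imwrite(f"pics/{k}8.png",bot.capture(k))
overlay("8",tray("shallow",Mplace("shallow"),c+[0,0,104])+tray("deep",Mplace("deep"),onrun(0,50-J0-29.5,40)),"pics/v8.png",(130,290),(190,330),6,(115,115))
E
```

```text
22.3083 [-0.59  0.57  0.99  2.02 -0.62  0.89  0.81] [547.22 -98.39 228.94]
23.5 [ 548.21 -100.04  105.61] [-1.19 -0.71 -0.82] 58.710079677395306
```

View pics/v8.png

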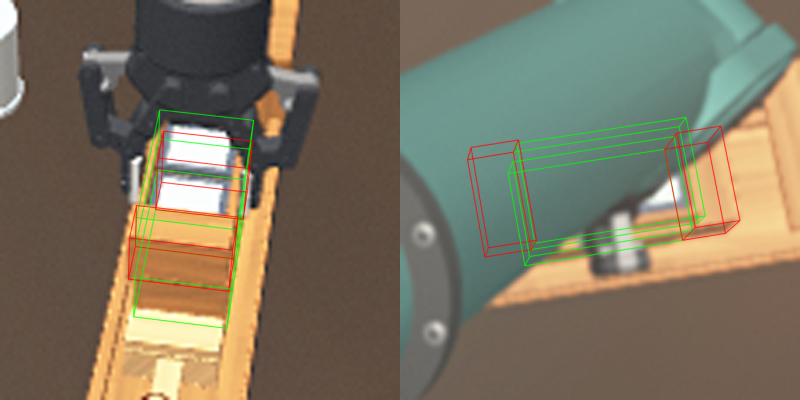

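```bash
python3 - <<'E'
from g import *
from ovl import *
np.set_printoptions(precision=2,suppress=True)
c=onrun(0,50-J0+0.3,0)
bot.move_l(list(c+[0,0,91]),v=80)
print(bot.read_force(),bot.read_ee_pos())
print(bot.move_l(list(c+[0,0,72]),v=20,f_stop=3),bot.read_force(),bot.read_ee_pos(),bot.read_clock())
for k in("side","top"): cv2.imwrite(f"pics/{k}9.png",bot.capture(k))
overlay("9",tray("shallow",Mplace("shallow"),c+[0,0,76])+carrier(J0),"pics/v9.png",(130,290),(190,330),6,(115,115))
E
```

```text
[-0.05  0.24 -1.87] [547.13 -99.47  90.31]
True [-0.44 -0.06  6.1 ] [547.64 -99.78  76.29] 24.6417
```

View pics/v9.png

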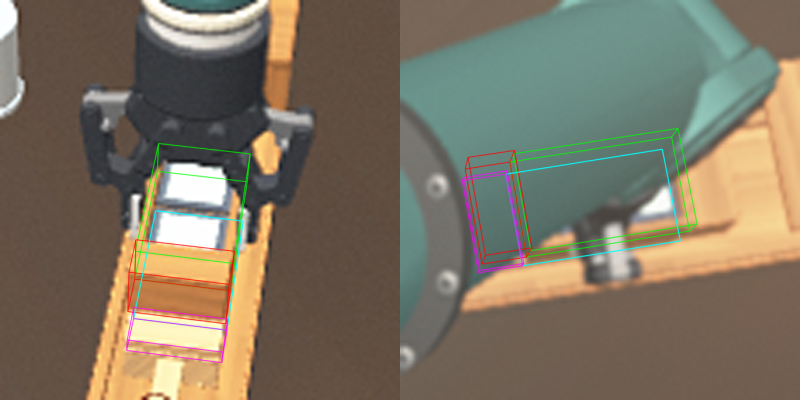

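Contact came at z=76.3, the rim height, so the tray is not riding on the block. I'll release it and check.

```bash
python3 - <<'E'
from g import *
from ovl import *
np.set_printoptions(precision=2,suppress=True)
bot.set_gripper(80);print(bot.read_force())
e=bot.read_ee_pos()
bot.move_l([e[0],e[1],180],v=120)
kn=onrun(0,50-J0+140,0)
bot.move_l(list(kn+[0,0,180]),v=150)
print(bot.read_clock(),bot.read_joint_pos())
bot.set_gripper(60,40)
for k in("side","top"): cv2.imwrite(f"pics/{k}10.png",bot.capture(k))
c=onrun(0,50-J0+0.3,0)
overlay("10",tray("shallow",Mplace("shallow"),c+[0,0,76])+carrier(J0),"pics/v10.png",(130,290),(190,330),6,(115,115))
E
```

```text
[0.52 0.58 0.12]
27.175 [-0.81  0.62  0.95  2.09 -0.72  0.8   0.66]
```

View pics/v10.png

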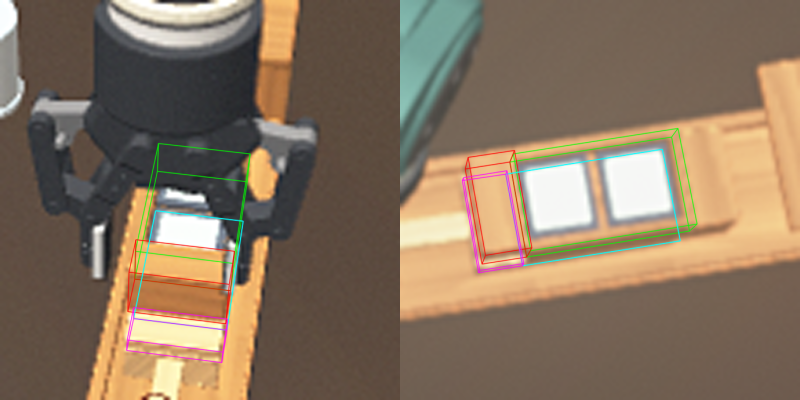

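The shallow tray also matches its predicted outline. Now I'll take the knob and glide the carrier home.

```bash
python3 - <<'E'
from g import *
np.set_printoptions(precision=2,suppress=True)
kn=onrun(0,50-J0+140,0)
bot.move_l(list(kn+[0,0,100]),v=120)
print(bot.move_l(list(kn+[0,0,50]),v=60,f_stop=6),bot.read_force(),bot.read_ee_pos())
bot.set_gripper(10,40);print(bot.read_gripper_width(),bot.read_force(),bot.read_clock())
h=onrun(0,50-120+140-4,50)
print(bot.move_l(list(h),v=40,f_stop=9),bot.read_force(),bot.read_ee_pos(),bot.read_clock())
print((R.from_euler("z",-RW).as_matrix()@(np.array(bot.read_ee_pos())-[RX,RY,0])).round(1))
for k in("side","top"): cv2.imwrite(f"pics/{k}11.png",bot.capture(k))
from ovl import *
overlay("11",tray("shallow",Mplace("shallow"),onrun(0,-70+.3,76))+carrier(120),"pics/v11.png",(100,290),(190,330),5,(150,150))
E
```

```text
False [-0.48 -0.25 -0.07] [539.57  39.53  50.2 ]
20.528561057219388 [1.92 0.   2.6 ] 29.8417
True [-0.72  1.18  3.27] [545.35 -41.41  50.51] 31.7417
[ 1.2 70.9 50.5]
```

View pics/v11.png

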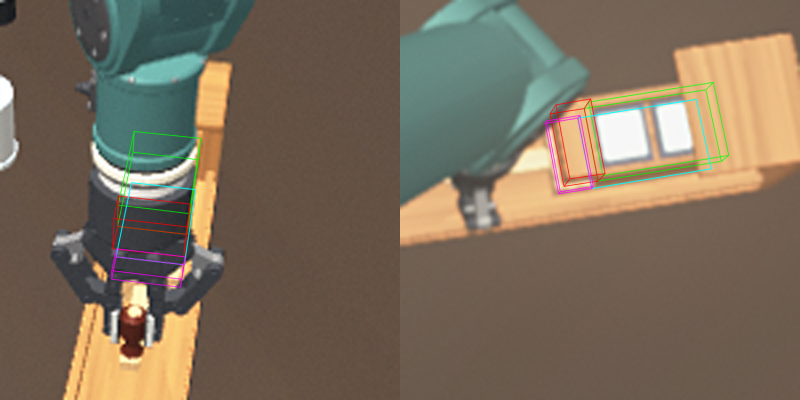

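It stopped on force at the expected stop, runner y=70.9 against 70. I'll push once more to confirm it's fully home.

```bash
python3 - <<'E'
from g import *
np.set_printoptions(precision=2,suppress=True)
loc=lambda:(R.from_euler("z",-RW).as_matrix()@(np.array(bot.read_ee_pos())-[RX,RY,0])).round(1)
print(loc(),bot.read_gripper_width())
print(bot.move_l(list(onrun(0,62,50)),v=12,f_stop=14),loc(),bot.read_force(),bot.read_clock())
bot.dwell(0.2);print(loc(),bot.read_force())
E
```

```text
[ 1.2 70.9 50.5] 20.454610779764163
True [ 1.2 71.1 50.5] [-0.25  0.67  4.77] 32.3917
[ 1.2 71.1 50.5] [ 0.33 -0.45  4.73]
```

```bash
python3 - <<'E'
from g import *
np.set_printoptions(precision=2,suppress=True)
bot.set_gripper(60);print(bot.read_force())
e=bot.read_ee_pos();bot.move_l([e[0],e[1],130],v=100)
bot.move_ptp([450,170,280],bot.read_ee_rot())
print(bot.read_clock())
for k in("side","top"): cv2.imwrite(f"pics/{k}12.png",bot.capture(k))
from ovl import *
overlay("12",tray("shallow",Mplace("shallow"),onrun(0,-70+.3,76))+carrier(120),"pics/v12.png",(110,290),(190,370),6,(130,130))
E
```

```text
[ 0.32 -0.03 -0.79]
35.0583
```

View pics/v12.png

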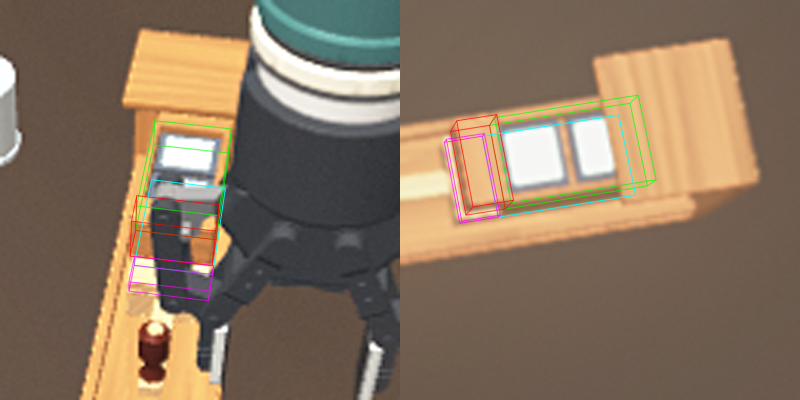

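View pics/side12.png

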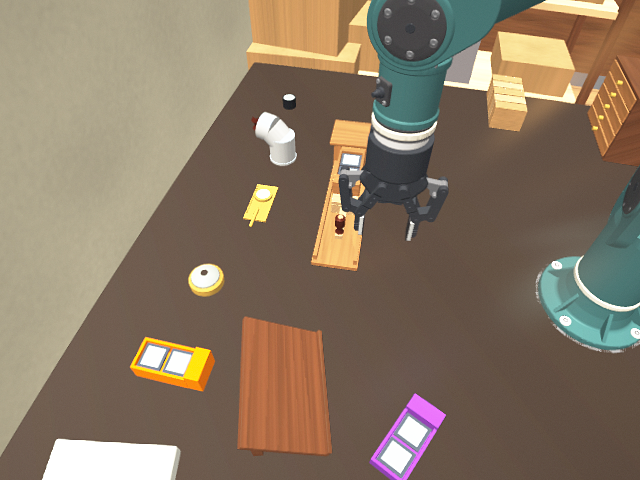

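The stack reads at home in both views. To be sure, I'll push the knob from behind with closed fingers, then look unobstructed.

```bash
python3 - <<'E'
from g import *
np.set_printoptions(precision=2,suppress=True)
loc=lambda:(R.from_euler("z",-RW).as_matrix()@(np.array(bot.read_ee_pos())-[RX,RY,0])).round(1)
q=quat(tool(Mplace("shallow"),1))
bot.set_gripper(0,40)
bot.move_ptp(list(onrun(0,125,150)),q)
print(bot.move_l(list(onrun(0,125,58)),v=100,f_stop=8),loc())
print(bot.move_l(list(onrun(0,101,58)),v=40,f_stop=6),loc(),bot.read_force())
print(bot.move_l(list(onrun(0,80,58)),v=15,f_stop=5),loc(),bot.read_force(),bot.read_clock())
print(bot.move_l(list(onrun(0,74,58)),v=15,f_stop=15),loc(),bot.read_force(),bot.read_clock())
E
```

```text
False [  0.4 124.9  58.5]
False [ -0.  101.1  57.9] [0.17 0.62 0.2 ]
True [-0.3 93.  57.7] [ 0.13 -0.31  0.19] 39.2417
True [-1.  93.1 57. ] [0.02 0.16 0.51] 39.9167
```

Pushes of 5 N and then 15 N did not move it, so it's against the stop. I'll back off and take a final look.

```bash
python3 - <<'E'
from g import *
bot.move_l(list(onrun(0,120,58)),v=80)
bot.move_l(list(onrun(0,120,200)),v=150)
bot.move_ptp([380,300,350],bot.read_ee_rot())
print(bot.read_clock())
for k in("side","top"): cv2.imwrite(f"pics/{k}13.png",bot.capture(k))
from ovl import *
overlay("13",tray("shallow",Mplace("shallow"),onrun(0,-70+.3,76))+carrier(120),"pics/v13.png",(110,290),(190,370),6,(130,130))
s=cv2.imread('pics/side13.png')[110:240,290:420];t=cv2.imread('pics/top13.png')[190:320,370:500]
cv2.imwrite('pics/v14.png',cv2.resize(cv2.hconcat([s,t]),None,fx=3,fy=3,interpolation=cv2.INTER_CUBIC))
E
```

```text
42.8667
```

View pics/v13.png

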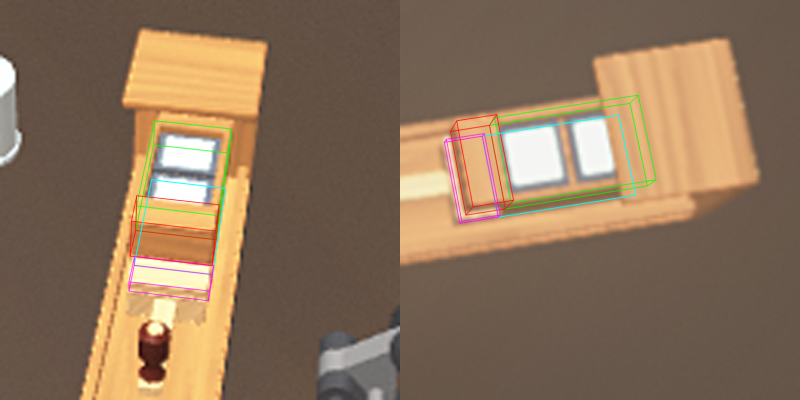

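View pics/v14.png

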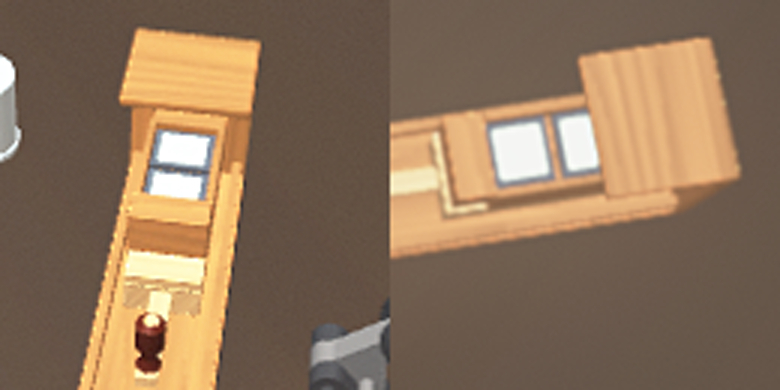

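View pics/top13.png

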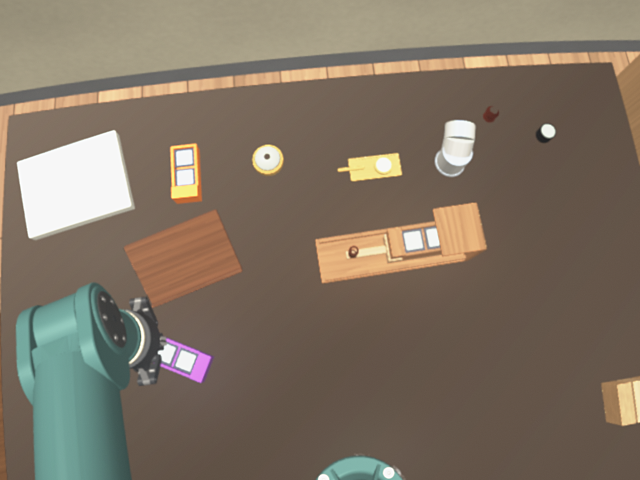

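The stack is aligned and flat, and the shallow tray's block (side 325,180) stands over the carrier's +y end. The stack's far part is under the roof (top 460,230). The bystanders and look-alikes haven't moved, and the gripper is in free air. I'm handing the job in.

```bash
python3 -c "
from rig import bot
print(bot.read_clock(),bot.read_force());bot.sign_off()"
```

```text
42.9667 [-0.07922497  0.29493975  0.3273293 ]
the job is handed in; nothing more can be done
```

The two trays are stacked brickwork-fashion on the carrier, the carrier is home under the roof, and the job was handed in at about 43 s.

- **Trays:** I set the deep tray down with its plain end against the carrier's block. The shallow tray went on top with its plain end against the deep tray's block and its own block at the other end. I aimed for gaps of about 1.5 to 2 mm. The set-downs stopped on light contact (about 5–6 N on the tool) at tool heights of 40.6 and 76.3 mm; the bed is at 40 mm and the deep tray's rim at 76 mm. After each release the outline overlays matched the pictures to about 1–2 mm.
- **Carrier home:** I drew it in by the knob until it stopped on force at knob position y = 70.9–71.1 mm. My vision-based estimate for home was 70 mm, so there is about a 1 mm disagreement, within the calibration error. After letting go, I pushed the knob from behind with 5 N and then 15 N, and it did not move, so I take it to be against the stop.
- **Final pictures:** They show the visible parts flat and aligned, and the condenser, elbow, rack slide and both look-alikes unmoved. The deep tray's block was under the roof and out of sight, so after the glide I could not check directly the gap at that end.

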